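# Screw the hold-down tight on the maple block

### The job

Two identical screw hold-downs stand on the bench, and a block of wood lies under the strap of one of them. Turn the black bar knob of that one clockwise (seen from above) until it stops tight, so that the block is clamped where it lies, then let go. Leave the empty hold-down's knob as it is.

Things in the scene. Friction and masses are not known exactly. Their poses are not given: they have to be found in the camera images.
- work_clamp_bar (a point): centre of the black bar knob of the hold-down with a block under its strap; bar 66 mm long (own x), 13 wide (y), 26 high (z up), on a 22 mm round hub. Bar's underside is 17 mm above the 8 mm thick steel strap; its top is about 102 mm above the bench when loose; free all round. It turns about a vertical stud through this point. The base (plywood, 120 x 190 x 16 mm) is screwed to the bench.
- work_clamp_knob (a joint): turn of that knob, rad, growing clockwise from above: 0 loose, 1.4 at its stop, strap tight on the block and bar in line with the strap. Starts at 0.1 to 0.5, so one grasp across the middle of the bar and one turn of 0.9 to 1.3 rad tightens it. Bar and strap sink 3 mm per rad (coarse thread); about 0.06 Nm of friction, it stays where left.
- spare_clamp_knob (a joint): turn of the same knob on the other, empty hold-down (nothing under its strap), rad, same sense; starts at 0.2 to 0.4 and is to be left so. The two hold-downs are 0.4 m or more apart, either of them on the left.
- block_centre (a point): centre of the loose pale maple block, 52 x 170 x 30 mm (x, y, z), lying flat on the working hold-down's base under its 30 mm wide strap, long side across the strap, its top 46 mm above the bench; its long centre line passes 50 mm from the stud.

How it is judged:
By the outcome, as a careful person would: the job done as asked, in the order asked, and still so for the second after the job is handed in, with the robot touching nothing.
It also fails if it takes over 32 s, if anything falls off the work surface, if the arm or the gripper's body presses on something with over 40 N, if the wrist force passes 120 N, or if a joint passes its speed limit or range.

### The arm

A 6-joint arm with a two-finger parallel gripper is mounted at the origin on a cart in front of the work surface, level with it; the furniture and walls round the work are solid. World frame = base frame: x ahead of the robot, y to its left, z up, the work surface at z = 0. Lengths are in m, angles in degrees, forces in N, time in s.
With the tool pointing down it reaches from about 0.4 to 0.825 m from the base axis. Payload 7 kg.
Tool frame: the origin (TCP) lies midway between the tips of the shut fingers; the grasp point (between the pads) lies 19 mm behind it (grip_point_offset is the z of the grasp point in the tool frame, in m); z points along the fingers, y is the direction in which the jaws open and shut (so a half turn about z gives the same grasp; the last joint's range is limited). The gripper opens to 88 mm and grips with 3 to 60 N. Pads are 19 mm wide; open, the fingers measure 130 mm over their backs; the gripper's body (78 mm by 193 mm) begins 47 mm behind the grasp point.
Start: joints at [-57.29, 20.546, 0.682, 0, -70.136, -16.507], TCP at [0.188, -0.648, 0.227] pointing down, gripper open.
Joint ranges: [-176.03, 176.03], [-82.01, 121.73], [-58.28, 71.71], [-173.87, 95.51], [-174.79, -0.11], [-173.66, 173.66]. Speed limits (degrees/s): [136.94, 136.94, 172.46, 180, 180, 180].

### API

Orientations are given as [roll, pitch, yaw] about the fixed x, y, z axes, in that order (R = Rz(yaw) Ry(pitch) Rx(roll)).
In Python, from cell import observe, capture, job_done, grip_point_offset gives the robot as it stands.
- The arm moves only by the shell command python3 -m handwheel 'ROWS'. ROWS is JSON, a list of rows, each an object of numbers: "tx", "ty", "tz": the shift along the world's x, y, z in cm; "rx", "ry", "rz": the turn, a rotation vector about the world's x, y, z in rad; "grip": the gripper's target within -1 to 1 (fully open at 1, half-way at 0, shut at -1). In form: [{"tx": .., "ty": .., "tz": .., "rx": .., "ry": .., "rz": .., "grip": ..}, ...]. A call has 1 to 5 rows; each row shifts and turns the pose as measured when the row begins; what a row does not reach is not made up. A row lasts 1/10 s, in which the tool goes at most 50 mm and 8.59 degrees, less where a joint would pass 70% of its speed; a pose out of reach is approached as far as the arm can. A call with a gripper value outside its range is refused whole. The fingers move at their own pace and stop on an object; the grip force is fixed at half the most. Time passes only in rows, so rows that do not move let the fingers close. It gives the time, the measured TCP pose, the force and the opening at its end, in the units of the state.
- observe(): the state, without advancing time (a new reading comes with each control period).
- capture(name): name is "side" or "top" or "wrist"; returns a dict with "frame" (420x560x3 uint8, red, green, blue), "K" (3x3 intrinsics, pixels), "xyz" and "orientation" of the camera in the world. Camera axes: x right, y down, z forward; pixel columns grow to the right and rows downward; lengths in m; the calibration is good to about 2 mm. A picture is of the moment at which its call begins. There is no depth.
- job_done(): hands the job in, once; it reports no verdict.
The state is a dict: "time": time; "joints": joint angles; "qvel": joint speeds; "tau": joint torques, N m; "ee_pos": TCP position; "orientation": TCP orientation; "wrist_force": force on the tool from outside, world axes, zero at the start; "wrist_torque": the same for the moment, N m; "opening": finger opening in m.
Only numpy, scipy, OpenCV 4.12 (cv2) and the standard library are available. Lean on these libraries where they do the work, as an engineer would, in place of code of your own. Each camera call takes 0.05 s, during which the arm holds its last target. There are 200 camera calls.

## Working session

There is one attempt and no reset: what is moved stays moved. The work goes in short steps, Python scripts to look and compute and a shell command to move; the robot and the scene stay as the last step left them, time stands still between calls to the robot, and variables do not carry over. Pictures are saved under pics/ and viewed, about 8 in all and at most 12, crops included, and the job is handed in when it is done.

```bash
mkdir -p pics; python3 - <<'E'
from cell import *
import cv2
print(observe(),grip_point_offset)
for n in("top","side"):
    c=capture(n);cv2.imwrite(f"pics/{n}0.png",c["frame"][:,:,::-1]);print(n,c["K"],c["xyz"],c["orientation"])
E
```

```text
{'time': 0.0, 'joints': array([-5.72922780e+01,  2.05912077e+01,  6.34580588e-01, -2.23058469e-02,
       -7.01348262e+01, -1.65063534e+01]), 'qvel': array([ 0.0454893 , -0.01471257,  0.11641433,  0.0743326 ,  0.14374315,
       -0.04718205]), 'tau': array([-2.40064801e-03, -5.82717848e+01,  2.93063021e+01,  6.99699238e+00,
        7.01095909e-03, -1.50698093e-04]), 'ee_pos': array([ 0.18818302, -0.64773478,  0.2256245 ]), 'orientation': array([ 1.79906357e+02, -5.88188886e-03, -1.63806223e+02]), 'wrist_force': array([ 0.30224925,  0.9289169 , -0.55595949]), 'wrist_torque': array([-0.04191432,  0.01852448, -0.01248832]), 'opening': 0.08763524811960408} -0.0188
top [[424.51278683   0.         282.30524234]
 [  0.         424.51278683 210.78818873]
 [  0.           0.           1.        ]] [0.40342933 0.02076568 1.00763143] [-171.91438982   -0.47419713  -88.56827525]
side [[466.08541382   0.         272.33863967]
 [  0.         466.08541382 213.8474962 ]
 [  0.           0.           1.        ]] [0.05349019 0.6408891  0.70412977] [-126.87351967    0.15233777 -142.24892127]
```

View pics/top0.png

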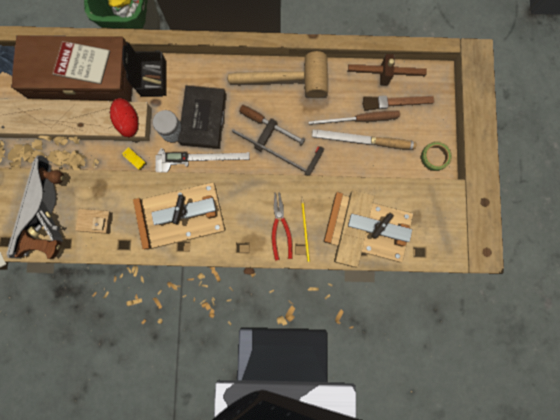

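View pics/side0.png

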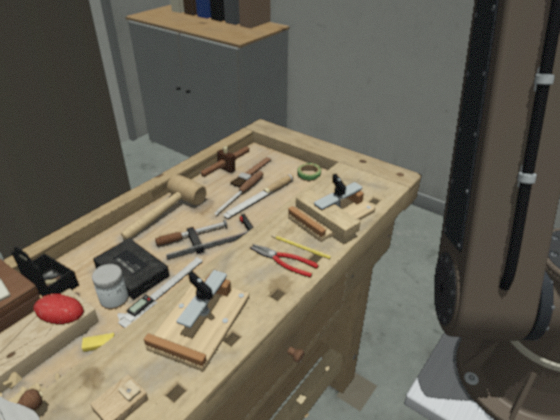

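```bash
python3 - <<'E'
import cv2,numpy as np
a=cv2.imread("pics/top0.png");b=cv2.imread("pics/side0.png")
A=cv2.resize(a[185:270,320:425],None,fx=7,fy=7,interpolation=3)
cv2.imwrite("pics/cropA.png",A)
l=cv2.resize(a[175:255,130:230],(400,320),interpolation=3)
r=cv2.resize(b[160:240,280:380],(400,320),interpolation=3)
cv2.imwrite("pics/cropB.png",np.hstack([l,r]))
E
```

```text
(no output)
```

View pics/cropA.png

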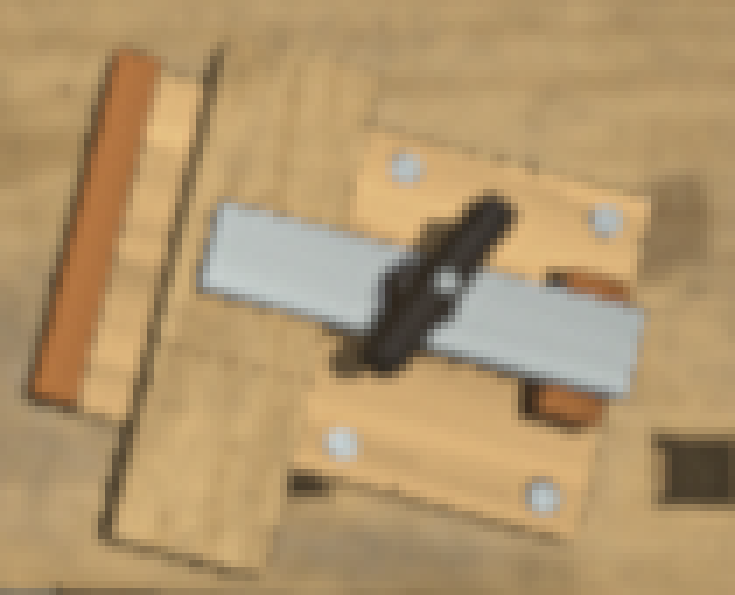

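View pics/cropB.png

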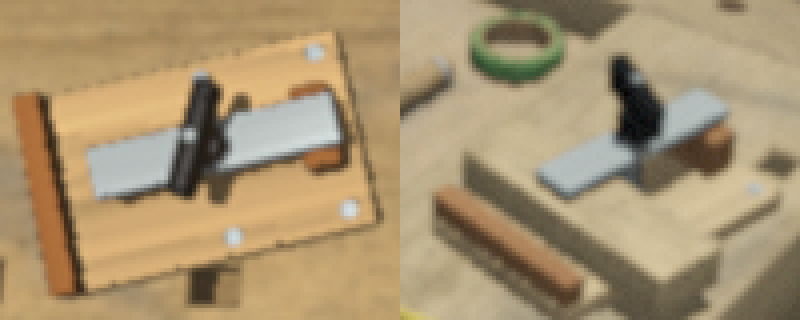

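The right-hand hold-down (top image near (382,226)) has the maple block under its strap. In the crop, its bar runs from (388,355) to (495,210) with the stud dot at (449,281). The left one is empty.

```bash
cat > h.py <<'E'
import numpy as np
from scipy.spatial.transform import Rotation as R
def ray(c,u,v,z):
    d=R.from_euler('xyz',c["orientation"],degrees=True).as_matrix()@np.linalg.solve(c["K"],[u,v,1.])
    return c["xyz"]+d*(z-c["xyz"][2])/d[2]
E
python3 - <<'E'
from h import *
from cell import *
c=capture("top")
f=lambda u,v,z:ray(c,320+(u-3)/7,185+(v-3)/7,z)
a,b,s=f(388,355,.1),f(495,210,.1),f(449,281,.1)
l,r=f(215,248,.058),f(638,350,.058)
an=lambda p,q:np.degrees(np.arctan2(*(q-p)[[1,0]]))
print(a,b,(a+b)/2,s,np.linalg.norm(a-b));print("bar",an(a,b),"strap",an(r,l),np.linalg.norm(l-r))
print(f(160,550,.046),f(250,570,.046), f(220,60,.046))
E
```

```text
[ 0.48464673 -0.18370329  0.1       ] [ 0.53037295 -0.21705179  0.1       ] [ 0.50750984 -0.20037754  0.1       ] [ 0.50795146 -0.20263282  0.1       ] 0.056595145386856914
bar -36.10357083826675 strap 77.78356742957254 0.13917499441903375
[ 0.42473287 -0.12206606  0.046     ] [ 0.41907906 -0.15104913  0.046     ] [ 0.5854111  -0.14103064  0.046     ]
```

```bash
python3 -m handwheel '[{"tx":2.7,"ty":3.7,"rz":-0.08,"grip":1},{"tx":2.7,"ty":3.7,"rz":-0.08,"grip":1},{"tx":2.7,"ty":3.7,"rz":-0.08,"grip":1},{"tx":2.7,"ty":3.7,"rz":-0.08,"grip":1},{"tx":2.7,"ty":3.7,"rz":-0.08,"grip":1}]'
python3 -m handwheel '[{"tx":2.7,"ty":3.7,"rz":-0.08,"grip":1},{"tx":2.7,"ty":3.7,"rz":-0.08,"grip":1},{"tx":2.7,"ty":3.7,"rz":-0.08,"grip":1},{"tx":2.7,"ty":3.7,"rz":-0.08,"grip":1},{"tx":2.7,"ty":3.7,"rz":-0.08,"grip":1}]'
```

```text
invalid input
invalid input
```

```bash
python3 -m handwheel '[{"tx":2.7,"ty":3.7,"tz":0,"rx":0,"ry":0,"rz":-0.08,"grip":1},{"tx":2.7,"ty":3.7,"tz":0,"rx":0,"ry":0,"rz":-0.08,"grip":1},{"tx":2.7,"ty":3.7,"tz":0,"rx":0,"ry":0,"rz":-0.08,"grip":1},{"tx":2.7,"ty":3.7,"tz":0,"rx":0,"ry":0,"rz":-0.08,"grip":1},{"tx":2.7,"ty":3.7,"tz":0,"rx":0,"ry":0,"rz":-0.08,"grip":1}]'
```

```text
time: 0.65
ee_pos: [0.3223, -0.4598, 0.2219]
orientation: [179.7, -0.2, 172.0]
wrist_force: [1.6, -0.5, 0.1]
opening: 0.0877
```

```bash
python3 -m handwheel '[{"tx":2.7,"ty":3.7,"tz":0,"rx":0,"ry":0,"rz":-0.07,"grip":1},{"tx":2.7,"ty":3.7,"tz":0,"rx":0,"ry":0,"rz":-0.07,"grip":1},{"tx":2.7,"ty":3.7,"tz":0,"rx":0,"ry":0,"rz":-0.07,"grip":1},{"tx":2.7,"ty":3.7,"tz":0,"rx":0,"ry":0,"rz":-0.07,"grip":1},{"tx":2.7,"ty":3.7,"tz":0,"rx":0,"ry":0,"rz":-0.07,"grip":1}]'
python3 -m handwheel '[{"tx":2.6,"ty":3.5,"tz":0,"rx":0,"ry":0,"rz":-0.07,"grip":1},{"tx":2.2,"ty":3.2,"tz":0,"rx":0,"ry":0,"rz":-0.07,"grip":1},{"tx":0,"ty":0,"tz":0,"rx":0,"ry":0,"rz":0,"grip":1},{"tx":0,"ty":0,"tz":0,"rx":0,"ry":0,"rz":0,"grip":1}]'
python3 - <<'E'
from cell import *
import cv2
c=capture("wrist");cv2.imwrite("pics/w1.png",c["frame"][:,:,::-1]);print(c["K"],c["xyz"],c["orientation"],observe()["ee_pos"],observe()["joints"])
E
```

```text
time: 1.15
ee_pos: [0.4607, -0.2659, 0.2219]
orientation: [179.7, -0.2, 151.0]
wrist_force: [1.4, -1.3, 0.5]
opening: 0.0877
time: 1.55
ee_pos: [0.5127, -0.1907, 0.2214]
orientation: [179.7, -0.2, 142.9]
wrist_force: [-0.6, 0.4, 0.2]
opening: 0.0877
[[344.5405916    0.         279.60438314]
 [  0.         344.5405916  207.85755757]
 [  0.           0.           1.        ]] [ 0.45738052 -0.14945648  0.38057538] [165.29464656  -0.3421137   52.88329763] [ 0.512593   -0.19108023  0.22136709] [  -0.22235929    8.7919356   -15.74995746   -0.45077643  -65.41520179
 -126.71717106]
```

View pics/w1.png

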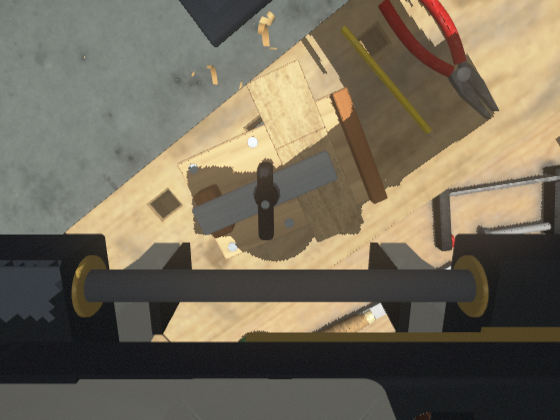

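The wrist view shows the bar upright from (265,162) to (265,239), the stud dot at (265,204), and the strap from (200,218) to (333,167). Joint 6 is at -127° and would hit its limit while tightening, so I will use the half-turned grasp.

```bash
python3 - <<'E'
from h import *
from cell import *
c=capture("wrist")
a,b,s=[ray(c,*p,.1) for p in((265,239),(265,162),(265,204))]
l,r=ray(c,333,167,.058),ray(c,200,218,.058)
an=lambda p,q:np.degrees(np.arctan2(*(q-p)[[1,0]]))
print(a,b,(a+b)/2,s,np.linalg.norm(a-b),"bar",an(a,b),"strap",an(r,l),np.linalg.norm(l-r))
E
python3 -m handwheel '[{"tx":0,"ty":-0.2,"tz":0,"rx":0,"ry":0,"rz":0.15,"grip":1},{"tx":0,"ty":-0.2,"tz":0,"rx":0,"ry":0,"rz":0.15,"grip":1},{"tx":0,"ty":-0.2,"tz":0,"rx":0,"ry":0,"rz":0.15,"grip":1},{"tx":0,"ty":-0.2,"tz":0,"rx":0,"ry":0,"rz":0.15,"grip":1},{"tx":0,"ty":-0.2,"tz":0,"rx":0,"ry":0,"rz":0.15,"grip":1}]'
python3 -m handwheel '[{"tx":0,"ty":0,"tz":0,"rx":0,"ry":0,"rz":0.15,"grip":1},{"tx":0,"ty":0,"tz":0,"rx":0,"ry":0,"rz":0.15,"grip":1},{"tx":0,"ty":0,"tz":0,"rx":0,"ry":0,"rz":0.15,"grip":1},{"tx":0,"ty":0,"tz":0,"rx":0,"ry":0,"rz":0.15,"grip":1},{"tx":0,"ty":0,"tz":0,"rx":0,"ry":0,"rz":0.15,"grip":1}]'
python3 -m handwheel '[{"tx":0,"ty":0,"tz":0,"rx":0,"ry":0,"rz":0.15,"grip":1},{"tx":0,"ty":0,"tz":0,"rx":0,"ry":0,"rz":0.15,"grip":1},{"tx":0,"ty":0,"tz":0,"rx":0,"ry":0,"rz":0.15,"grip":1},{"tx":0,"ty":0,"tz":0,"rx":0,"ry":0,"rz":0.15,"grip":1},{"tx":0,"ty":0,"tz":0,"rx":0,"ry":0,"rz":0.15,"grip":1}]'
```

```text
[ 0.5315322  -0.21970077  0.1       ] [ 0.47911265 -0.17907288  0.1       ] [ 0.50532242 -0.19938682  0.1       ] [ 0.50694498 -0.20064439  0.1       ] 0.0663206952368472 bar 142.22244902098058 strap 74.10300637597703 0.13704266570734264
time: 2.15
ee_pos: [0.5083, -0.2074, 0.2215]
orientation: [179.7, -0.3, -174.0]
wrist_force: [0.2, -0.5, -0.6]
opening: 0.0876
time: 2.65
ee_pos: [0.5036, -0.2143, 0.2216]
orientation: [179.6, -0.3, -131.0]
wrist_force: [-0.3, -0.2, 0.6]
opening: 0.0875
time: 3.15
ee_pos: [0.4989, -0.2209, 0.2217]
orientation: [179.6, -0.3, -88.0]
wrist_force: [-0.5, -0.3, -0.2]
opening: 0.0877
```

```bash

python3 -m handwheel '[{"tx":0.2,"ty":0.4,"tz":0,"rx":0,"ry":0,"rz":0.15,"grip":1},{"tx":0.2,"ty":0.4,"tz":0,"rx":0,"ry":0,"rz":0.15,"grip":1},{"tx":0.2,"ty":0.4,"tz":0,"rx":0,"ry":0,"rz":0.15,"grip":1},{"tx":0.2,"ty":0.4,"tz":0,"rx":0,"ry":0,"rz":0.15,"grip":1},{"tx":0.2,"ty":0.4,"tz":0,"rx":0,"ry":0,"rz":0.15,"grip":1}]'
python3 -m handwheel '[{"tx":0.2,"ty":0.4,"tz":0,"rx":0,"ry":0,"rz":0.13,"grip":1},{"tx":0,"ty":0,"tz":0,"rx":0,"ry":0,"rz":0,"grip":1}]'
python3 -m handwheel '[{"tx":0,"ty":0,"tz":0,"rx":0,"ry":0,"rz":0,"grip":1},{"tx":0,"ty":0,"tz":0,"rx":0,"ry":0,"rz":0,"grip":1}]'
```

```text
time: 3.65
ee_pos: [0.5043, -0.2073, 0.2219]
orientation: [179.6, -0.3, -45.1]
wrist_force: [0.4, 0.8, -0.6]
opening: 0.0876
time: 3.85
ee_pos: [0.5048, -0.2054, 0.222]
orientation: [179.5, -0.3, -37.3]
wrist_force: [-1.2, -0.5, -0.2]
opening: 0.0877
time: 4.05
ee_pos: [0.5037, -0.2069, 0.222]
orientation: [179.5, -0.3, -37.8]
wrist_force: [-0.9, 0.7, -0.1]
opening: 0.0877
```

```bash

python3 -m handwheel '[{"tx":0.18,"ty":0.3,"tz":-3.5,"rx":0,"ry":0,"rz":0.009,"grip":1},{"tx":0.18,"ty":0.3,"tz":-3.5,"rx":0,"ry":0,"rz":0.009,"grip":1},{"tx":0.18,"ty":0.3,"tz":-3.5,"rx":0,"ry":0,"rz":0.009,"grip":1},{"tx":0.06,"ty":0.08,"tz":0,"rx":0,"ry":0,"rz":0.004,"grip":1}]'
python3 - <<'E'
from cell import *
import cv2
c=capture("wrist");cv2.imwrite("pics/w2.png",c["frame"][:,:,::-1]);print(c["xyz"],c["orientation"],observe()["ee_pos"],observe()["joints"])
E
```

```text
time: 4.45
ee_pos: [0.5099, -0.199, 0.1163]
orientation: [179.7, -0.5, -36.6]
wrist_force: [-1.1, -0.5, 0.6]
opening: 0.0878
[ 0.56421067 -0.23772739  0.27590466] [ 165.71201723   -0.31435529 -126.68683265] [ 0.51171188 -0.19943112  0.11897547] [ -0.38908849  13.94201749 -24.43598826   0.81145509 -51.1719438
  53.30194265]
```

View pics/w2.png

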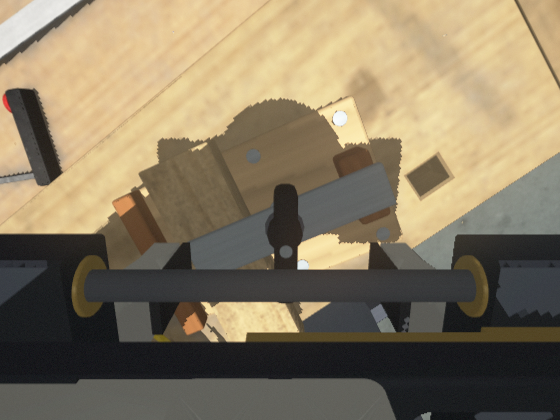

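Close up, the bar stands vertical in the view: its end is at (285,186) and the stud dot at (286,252), roughly midway between the fingers.

```bash
python3 - <<'E'
from h import *
from cell import *
c=capture("wrist")
s,a=ray(c,286,252,.101),ray(c,285,187,.101)
print(s,a,np.degrees(np.arctan2(*(a-s)[[1,0]])),np.linalg.norm(a-s)); o=observe();print(o["ee_pos"],o["orientation"])
E
```

```text
[ 0.50707255 -0.19977933  0.101     ] [ 0.53661421 -0.22087368  0.101     ] -35.52889775730238 0.03629987080978694
[ 0.5131195  -0.19969084  0.1208632 ] [179.83805747  -0.90789571 -36.54229372]
```

```bash

python3 -m handwheel '[{"tx":-0.3,"ty":0.05,"tz":-2,"rx":0,"ry":0.01,"rz":0.006,"grip":1},{"tx":-0.2,"ty":0.05,"tz":-1.5,"rx":0,"ry":0.0,"rz":0.006,"grip":1},{"tx":0,"ty":0.08,"tz":0,"rx":0,"ry":0.0,"rz":0.004,"grip":1}]'
```

```text
time: 4.85
ee_pos: [0.5128, -0.1992, 0.0924]
orientation: [179.8, -1.0, -35.7]
wrist_force: [-0.1, -0.5, 0.5]
opening: 0.0875
```

```bash

python3 -m handwheel '[{"tx":-0.5,"ty":0,"tz":-0.9,"rx":0,"ry":0.017,"rz":0,"grip":1},{"tx":-0.2,"ty":0.05,"tz":-0.3,"rx":0,"ry":0.01,"rz":0,"grip":1},{"tx":-0.1,"ty":0.05,"tz":0,"rx":0,"ry":0.0,"rz":0,"grip":1}]'
```

```text
time: 5.15
ee_pos: [0.5074, -0.1988, 0.0844]
orientation: [179.0, 0.0, -35.7]
wrist_force: [0.5, -0.7, -0.0]
opening: 0.0878
```

Positioned; close.

```bash

python3 -m handwheel '[{"tx":0,"ty":0,"tz":-0.2,"rx":0.01,"ry":0,"rz":0,"grip":-1},{"tx":0,"ty":0,"tz":0,"rx":0,"ry":0,"rz":0,"grip":-1},{"tx":0,"ty":0,"tz":0,"rx":0,"ry":0.0,"rz":0,"grip":-1}]'
python3 -m handwheel '[{"tx":0,"ty":0,"tz":0,"rx":0,"ry":0,"rz":0,"grip":-1},{"tx":0,"ty":0,"tz":0,"rx":0,"ry":0,"rz":0,"grip":-1}]'
```

```text
time: 5.45
ee_pos: [0.5082, -0.1988, 0.0835]
orientation: [179.5, 0.3, -35.7]
wrist_force: [-0.0, -0.3, -0.3]
opening: 0.0694
time: 5.65
ee_pos: [0.5082, -0.1989, 0.0837]
orientation: [179.5, 0.3, -35.7]
wrist_force: [-0.6, 0.1, 0.6]
opening: 0.053
```

```bash

python3 -m handwheel '[{"tx":-0.05,"ty":-0.05,"tz":-0.1,"rx":0,"ry":0,"rz":0,"grip":-1},{"tx":0,"ty":0,"tz":0,"rx":0,"ry":0,"rz":0,"grip":-1},{"tx":0,"ty":0,"tz":0,"rx":0,"ry":0.0,"rz":0,"grip":-1},{"tx":0,"ty":0,"tz":0,"rx":0,"ry":0.0,"rz":0,"grip":-1},{"tx":0,"ty":0,"tz":0,"rx":0,"ry":0.0,"rz":0,"grip":-1}]'
python3 -m handwheel '[{"tx":0,"ty":0,"tz":0,"rx":0,"ry":0,"rz":0,"grip":-1},{"tx":0,"ty":0,"tz":0,"rx":0,"ry":0,"rz":0,"grip":-1}]'
```

```text
time: 6.15
ee_pos: [0.5068, -0.2001, 0.0826]
orientation: [179.4, 0.3, -35.7]
wrist_force: [-6.3, -18.3, 2.0]
opening: 0.0131
time: 6.35
ee_pos: [0.5065, -0.2008, 0.0826]
orientation: [179.4, 0.3, -35.8]
wrist_force: [0.1, 1.3, 1.0]
opening: 0.0127
```

Gripped at 13 mm, which is the bar's width. Now turning clockwise.

```bash

python3 -m handwheel '[{"tx":0,"ty":0,"tz":-0.03,"rx":0,"ry":0,"rz":-0.1,"grip":-1},{"tx":0,"ty":0,"tz":-0.03,"rx":0,"ry":0,"rz":-0.1,"grip":-1},{"tx":0,"ty":0,"tz":-0.03,"rx":0,"ry":0,"rz":-0.1,"grip":-1}]'
```

```text
time: 6.65
ee_pos: [0.5066, -0.2006, 0.0817]
orientation: [179.4, 0.3, -53.4]
wrist_force: [0.2, -1.5, -0.1]
opening: 0.0129
```

```bash

python3 -m handwheel '[{"tx":0,"ty":0,"tz":-0.03,"rx":0,"ry":0,"rz":-0.1,"grip":-1},{"tx":0,"ty":0,"tz":-0.03,"rx":0,"ry":0,"rz":-0.1,"grip":-1},{"tx":0,"ty":0,"tz":-0.03,"rx":0,"ry":0,"rz":-0.1,"grip":-1},{"tx":0,"ty":0,"tz":-0.03,"rx":0,"ry":0,"rz":-0.1,"grip":-1},{"tx":0,"ty":0,"tz":-0.03,"rx":0,"ry":0,"rz":-0.1,"grip":-1}]'
python3 -c "from cell import *;o=observe();print(o['wrist_force'],o['wrist_torque'])"
```

```text
time: 7.15
ee_pos: [0.5069, -0.2005, 0.0802]
orientation: [179.4, 0.3, -83.3]
wrist_force: [-0.7, -1.1, -0.1]
opening: 0.0127
[-0.68577321 -1.09674643 -0.14045983] [-0.43256978  0.04014192  0.05960146]
```

```bash

python3 -m handwheel '[{"tx":0,"ty":0,"tz":-0.03,"rx":0,"ry":0,"rz":-0.1,"grip":-1},{"tx":0,"ty":0,"tz":-0.03,"rx":0,"ry":0,"rz":-0.1,"grip":-1},{"tx":0,"ty":0,"tz":-0.03,"rx":0,"ry":0,"rz":-0.08,"grip":-1}]'
python3 -c "from cell import *;o=observe();print(o['wrist_force'],o['wrist_torque'])"
python3 -m handwheel '[{"tx":0,"ty":0,"tz":-0.01,"rx":0,"ry":0,"rz":-0.06,"grip":-1}]'
python3 -c "from cell import *;o=observe();print(o['wrist_force'],o['wrist_torque'])"
```

```text
time: 7.45
ee_pos: [0.507, -0.2006, 0.0794]
orientation: [179.4, 0.3, -100.0]
wrist_force: [-0.7, -1.2, 2.6]
opening: 0.0129
[-0.73039011 -1.24367152  2.593951  ] [-0.47666584  0.32688562  0.0852555 ]
time: 7.55
ee_pos: [0.5069, -0.2007, 0.0793]
orientation: [179.4, 0.3, -103.6]
wrist_force: [-0.6, -1.2, -0.4]
opening: 0.0123
[-0.58528105 -1.21509651 -0.39430247] [-0.558806    0.06209905  0.20576076]
```

```bash

for i in 1 2 3; do python3 -m handwheel '[{"tx":0,"ty":0,"tz":0,"rx":0,"ry":0,"rz":-0.06,"grip":-1}]'
python3 -c "from cell import *;o=observe();print(o['wrist_torque'])"; done
```

```text
time: 7.65
ee_pos: [0.5069, -0.2006, 0.0793]
orientation: [179.4, 0.3, -107.1]
wrist_force: [-0.1, -0.0, -0.0]
opening: 0.0134
[-0.15227531  0.22420218  0.68403791]
time: 7.75
ee_pos: [0.5069, -0.2006, 0.0793]
orientation: [179.4, 0.3, -110.6]
wrist_force: [0.6, 0.5, -0.2]
opening: 0.0139
[ 0.37591228 -0.0150744   0.78708914]
time: 7.85
ee_pos: [0.5069, -0.2004, 0.0794]
orientation: [179.4, 0.3, -114.1]
wrist_force: [-0.6, -2.3, 0.0]
opening: 0.0147
[-1.02293523  0.30791652  0.99594291]
```

The stop is reached: torque is about 1 Nm and the pads are twisting on the bar. Releasing without turning back.

```bash

for i in 1 2; do python3 -m handwheel '[{"tx":0,"ty":0,"tz":0,"rx":0,"ry":0,"rz":0,"grip":1},{"tx":0,"ty":0,"tz":0,"rx":0,"ry":0,"rz":0,"grip":1},{"tx":0,"ty":0,"tz":0,"rx":0,"ry":0,"rz":0,"grip":1}]';done
python3 -m handwheel '[{"tx":0,"ty":0,"tz":1,"rx":0,"ry":0,"rz":0,"grip":1},{"tx":0,"ty":0,"tz":3,"rx":0,"ry":0,"rz":0,"grip":1},{"tx":0,"ty":0,"tz":4,"rx":0,"ry":0,"rz":0,"grip":1},{"tx":0,"ty":0,"tz":4,"rx":0,"ry":0,"rz":0,"grip":1},{"tx":0,"ty":0,"tz":0,"rx":0,"ry":0,"rz":0,"grip":1}]'
python3 - <<'E'
from cell import *
import cv2
c=capture("wrist");cv2.imwrite("pics/w3.png",c["frame"][:,:,::-1])
c=capture("side");cv2.imwrite("pics/s3.png",c["frame"][:,:,::-1])
E
```

```text
time: 8.15
ee_pos: [0.5072, -0.1999, 0.0794]
orientation: [179.4, 0.3, -114.0]
wrist_force: [0.7, 0.1, 0.4]
opening: 0.0337
time: 8.45
ee_pos: [0.5072, -0.1998, 0.0793]
orientation: [179.4, 0.3, -113.9]
wrist_force: [0.7, 0.1, -0.2]
opening: 0.0576
time: 8.95
ee_pos: [0.5056, -0.2002, 0.2055]
orientation: [179.3, 0.2, -113.9]
wrist_force: [0.7, -0.6, 0.5]
opening: 0.0872
```

View pics/w3.png

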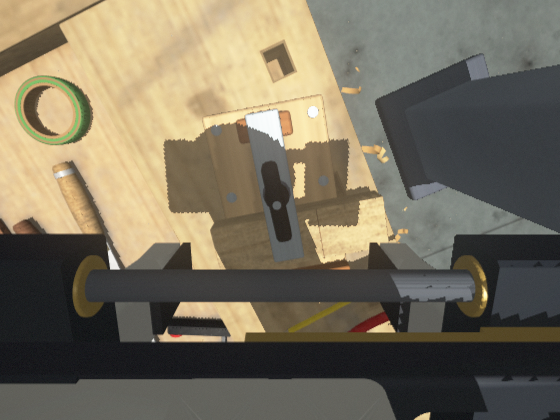

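The bar, (268,161)–(283,243), lies in line with the strap, (262,112)–(289,260). Next I check the block and the spare in the top view, before and after.

```bash
python3 -m handwheel '[{"tx":1,"ty":-4.5,"tz":2,"rx":0,"ry":0,"rz":0,"grip":1},{"tx":1,"ty":-4.5,"tz":2,"rx":0,"ry":0,"rz":0,"grip":1},{"tx":0,"ty":-4.5,"tz":2,"rx":0,"ry":0,"rz":0,"grip":1},{"tx":0,"ty":-4.5,"tz":2,"rx":0,"ry":0,"rz":0,"grip":1},{"tx":0,"ty":-4.5,"tz":0,"rx":0,"ry":0,"rz":0,"grip":1}]'
python3 - <<'E'
from cell import *
import cv2,numpy as np
b=capture("top")["frame"][:,:,::-1];a=cv2.imread("pics/top0.png");s0=cv2.imread("pics/side0.png");s=capture("side")["frame"][:,:,::-1]
f=lambda i,y,x:cv2.resize(i[y:y+90,x:x+120],(390,292),interpolation=3)
cv2.imwrite("pics/cmp.png",np.vstack([np.hstack([f(b,175,310),f(s,155,275)]),np.hstack([f(a,175,125),f(b,175,125)])]))
E
```

```text
time: 9.55
ee_pos: [0.5205, -0.4242, 0.2786]
orientation: [178.4, 0.2, -113.4]
wrist_force: [1.3, 0.2, 0.9]
opening: 0.0877
```

View pics/cmp.png

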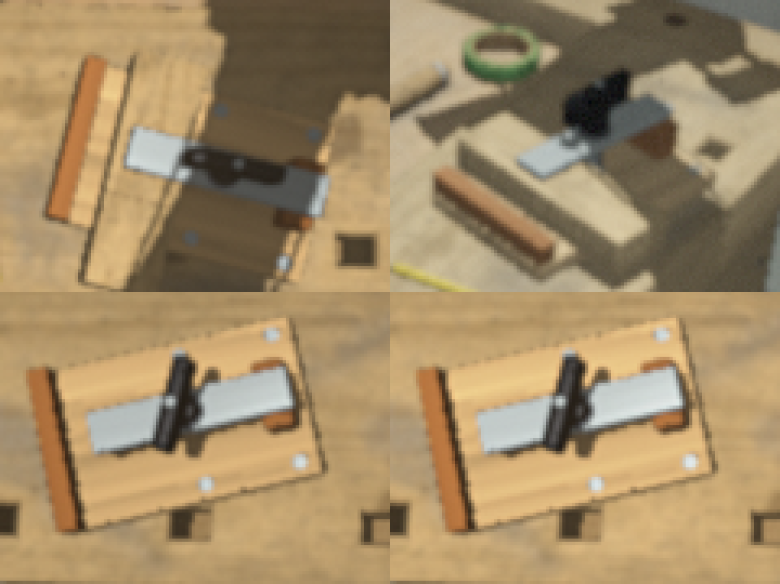

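The working bar lies along its strap, the block is in its place, and the spare looks the same before and after. Let the arm come to rest and hand in.

```bash
python3 -m handwheel '[{"tx":0,"ty":0,"tz":0,"rx":0,"ry":0,"rz":0,"grip":1},{"tx":0,"ty":0,"tz":0,"rx":0,"ry":0,"rz":0,"grip":1}]'; python3 -c "from cell import *;print(job_done())"
```

```text
time: 9.85
ee_pos: [0.5174, -0.4265, 0.2706]
orientation: [177.8, 0.2, -113.8]
wrist_force: [-0.8, -0.2, -0.2]
opening: 0.0877
the job is handed in; nothing more can be done
None
```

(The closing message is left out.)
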